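Close the staple tub on the upholstery bench

TASK

Snap the large lid onto the open staple tub: slide one short edge of the lid under the tub's fixed lip as far as it goes, then press the opposite end down until it clicks under the sprung catch. Leave it shut and fully home, and leave the other things on the bench where they are.

Things in the scene. Friction and masses are not known exactly. Their poses are not given: they have to be found in the camera images.
- tub: Open grey plastic staple tub, screwed down: 150 mm (its x) by 110 (y), rim 56 high, walls 4, inner width across y 102; contents lie below 30. Origin: centre of its underside on the bench, z up. A fixed lip stands at its +x end, the sprung catch at its -x end. The lid cannot go on flat: it must come in tilted about 10 to 14 degrees, its end at the catch higher.
- lip_edge (a point): Middle of the lower front edge of the tub's fixed lip: 66 mm along the tub's x, 67 mm above the bench. The lip is 90 mm wide (y), spans x = 66 to 86 and is 5 thick (top at 72); it overhangs the rim, leaving a slot 11 mm high, open toward -x, that ends on an upright wall at x = 80 where an inserted lid edge stops.
- catch_nose (a point): Underside of the tip of the catch's nose: at rest 70.5 mm along the tub's -x, 63 mm above the bench, overhanging the rim; a shut lid's edge lies below it. Above the tip the nose is a steep ramp, from x = -70 mm at 64 height to x = -79 at 84 (highest point 85). A lid not pushed to the end of the slot may land on top of the catch and then will not click.
- catch (a joint): Sprung catch, a 40 mm wide upright tongue hinged at the tub's x = -87 mm, 20 mm above the bench; stem's inner face at x = -81. 0 rad = upright, at rest; grows to 0.45 as it bends outward, away from the tub. A lid end pressed down with 8 to 20 N bends it out about 0.1 rad, then gives; press on until the plate is on the rim, or it can stick half shut.
- lid: Large white plastic lid, loose, 80 to 170 g: plate 154 mm (its x) by 110 (y), 5 thick, underside 8 above the origin. Grip rib across the middle of its top: 16 thick (x), 70 long (y), from 13 to 43 above the origin. Origin: centre of the underside of its guide rails (on the bench when it lies flat), z up. Either short edge may go under the lip. Shut, its origin is 48 mm above the tub's.
- lid_end_a (a point): Middle of the large lid's top face at its -x short edge, 77 mm from its middle, 13 mm above its origin. Under the plate two guide rails along x, 8 deep, 4 thick, 120 long, outer faces at y = +-48 mm, fit between the tub's long walls with 3 mm play each side.
- lid_end_b (a point): Middle of the large lid's top face at its +x short edge, 77 mm from its middle, 13 mm above its origin.
- small_lid: Smaller white lid of another tub, same style, 110 by 80 mm, rib 45 mm long and 43 mm high; not wanted, leave it. Origin: centre of its underside.
- pen: Bystander: marker pen, 135 mm long, 14 mm thick, lying along its x; origin on the bench under its middle.
- chalk_roll: Bystander: dark round marking-tape roll, 48 mm across, 23 mm high; origin at its underside.
- cord_spool: Bystander: wooden spool with cord, 68 mm across, 60 mm high, upright; origin at its underside.
- staple_gun: Bystander: staple gun lying on its side, about 200 by 120 mm, 34 mm high; origin on the bench near its nose-to-grip bar.

How it is judged:
At the end, for the whole second after the job is handed in: The large lid rests on the tub, rib up: within 7 mm of centred on it and within 0.08 rad of in line, level within 0.06 rad, its plate down on the rim within 5 mm with one short edge under the lip and the other under the catch, and the catch sprung back (below 0.06 rad) (x of lid in the frame of tub between -0.007 and 0.007 m and y of lid in the frame of tub between -0.007 and 0.007 m and z of lid in the frame of tub between 0.044 and 0.053 m and z of lid_end_a in the frame of tub between 0.057 and 0.0655 m and z of lid_end_b in the frame of tub between 0.057 and 0.0655 m and angle between the x axis of lid and the x axis of tub, either way round below 0.08 rad and angle between lid's own z axis and vertical below 0.06 rad and value of joint catch below 0.06 rad and linear speed of lid below 0.02 m/s); the robot touches nothing.
It fails at once if the small lid, pen, chalk roll, cord spool or staple gun is moved by more than 30 mm (distance of any of small_lid, pen, chalk_roll, cord_spool, staple_gun from where it was at the start of the episode above 0.03 m).
It also fails if it takes over 48 s, if anything falls off the work surface, if the arm or the gripper's body presses on something with over 40 N, if the wrist force passes 120 N, or if a joint passes its speed limit or range.

ROBOT

A 7-joint arm with a two-finger parallel gripper is mounted at the origin on the work surface. World frame = base frame: x ahead of the robot, y to its left, z up, the work surface at z = 0. Lengths are in m, angles in rad, forces in N, time in s.
With the tool pointing down it reaches from about 0.425 to 1.025 m from the base axis. Payload 9.4 kg.
Tool frame: the origin (TCP) lies midway between the tips of the shut fingers; the grasp point (between the pads) lies 19 mm behind it; z points along the fingers, y is the line along which they close (so a half turn about z gives the same grasp; the last joint's range is limited). The gripper opens to 85 mm and grips with 20 to 120 N. Pads are 22 mm wide; open, the fingers measure 114 mm over their backs; the gripper's body (76 mm by 85 mm) begins 54 mm behind the grasp point. The pads swing forward as they close: fully open they stand 13 mm farther back than shut.
Start: joints at [-1.284, 0.599, -0.003, 1.599, 0.002, 0.943, -0.08], TCP at [0.258, 0.678, 0.231] pointing down, gripper open.
Joint ranges: [-2.57, 2.57], [-0.35, 1.97], [-1.29, 1.29], [0.11, 2.56], [-1.05, 4.19], [0.11, 1.86], [-2.63, 2.63]. Speed limits (rad/s): [2.22, 2.22, 3.01, 3.01, 3.14, 3.14, 3.14].

INTERFACE

Orientations are given as [roll, pitch, yaw] about the fixed x, y, z axes, in that order (R = Rz(yaw) Ry(pitch) Rx(roll)).
In Python, from station import read_state, viewer, order gives the robot as it stands. The module is installed in compiled form; this text tells all that it offers.
- The arm moves only by the tool jog_arm, never from a script. Its argument "deltas" is a list that holds one entry, the list of rows, each a list of 5 numbers: the gripper's target within -1 to 1 (fully open at 1, half-way at 0, shut at -1), then the shift along the tool's x, y, z scaled (see below), then the turn about the tool's z scaled (see below). A call has 1 to 5 rows; each row is the pose to reach, as a shift and turn from the pose commanded when the call began, along the tool's axes at that moment; what a row does not reach only later rows make up. The controller multiplies each number of a shift by 0.5 m and each number of a turn by 120 degrees. A row lasts 1/8 s, in which the tool goes at most 62.5 mm and 10.7 degrees, less where a joint would pass 70% of its speed; a pose out of reach is approached as far as the arm can. A call with a number of a shift or a turn outside -1 to 1 is refused whole. A call with a gripper value outside its range is refused whole. The fingers move at their own pace and stop on an object; "newtons" is the grip in N (left out, the last holds). Time passes only in rows, so rows that repeat a pose let the fingers close. It gives the time, the measured TCP pose, the force, the opening and the grip force at its end, in the units of the state.
- read_state(): the state, without advancing time (a new reading comes with each control period).
- viewer.read_camera(name): name is "side" or "top"; returns (picture, depth): 480x640x3 uint8, red, green, blue; 480x640 float32, m along the optical axis (not along the pixel's ray), 0 where there is no reading.
- viewer.calibration(name): a dict with "camera_matrix" (3x3 intrinsics, pixels), "k1" (the pictures are not rectified: a ray, as slopes to the right and down, at radius r is drawn at 1 + k1 r^2 times it, then the intrinsics apply), "R" (3x3) and "t" (3): a world point X has camera coordinates R X + t. Camera axes: x right, y down, z forward; pixel columns grow to the right and rows downward; lengths in m; the calibration is good to about 2 mm. A picture is of the moment at which its call begins. calibration takes no time and is no camera call.
- order.hand_in(): hands the job in; it is judged then, once.
The state is a dict: "time": time; "qpos": joint angles; "joint_velocities": joint speeds; "joint_efforts": joint torques, N m; "position": TCP position; "tool_rot": TCP orientation; "force": force on the tool from outside, world axes, zero at the start; "ft_torque": the same for the moment, N m; "grip_width": opening from 0.0 (shut) to 1.0 (fully open); "grip_force": force on a finger pad.
Only numpy, scipy, OpenCV 4.12 (cv2) and the standard library are available. Lean on these libraries where they do the work, as an engineer would, in place of code of your own. Each camera call takes 0.05 s, during which the arm holds its last target. There are 200 camera calls.

## Working session

There is one attempt and no reset: what is moved stays moved. The work goes in short steps, Python scripts to look and compute and a tool call to move; the robot and the scene stay as the last step left them, time stands still between calls to the robot, and variables do not carry over. Pictures are saved under pics/ and viewed, at most 10 in all, crops included, and the job is handed in when it is done.

Besides the shell and the picture viewer there is one more tool, called after "Call:" in YAML: its name, and indented under it one key for each argument. jog_arm: Moves the arm, as the interface text tells. Shifts and turns lie within -1 to 1; 1 stands for 0.5 m of shift or 120 degrees of turn. Its arguments: {"type":"object","properties":{"deltas":{"type":"array","items":{"type":"array","items":{"type":"array","items":{"type":"number"}}}},"newtons":{"type":"number"}},"required":["deltas"]}

```bash
mkdir -p pics; cat > h.py <<'E'
import numpy as np, cv2
from station import read_state, viewer, order
def grab(n,name=None):
    p,d=viewer.read_camera(n)
    if name: cv2.imwrite('pics/'+name,p[:,:,::-1])
    return p,d
def world(n,d):
    c=viewer.calibration(n);K=np.array(c['camera_matrix']);k=c['k1']
    u,v=np.meshgrid(np.arange(640.),np.arange(480.))
    a=(u-K[0,2])/K[0,0];b=(v-K[1,2])/K[1,1]
    x,y=a.copy(),b.copy()
    for _ in range(20):
        s=1+k*(x*x+y*y);x=a/s;y=b/s
    P=np.stack([x*d,y*d,d],-1)-np.array(c['t']).ravel()
    W=P@np.array(c['R']); W[d==0]=np.nan
    return W
E
python3 - <<'E'
from h import *
for n in('top','side'):
    p,d=grab(n,n+'0.png');np.savez(n+'0.npz',p=p,d=d)
    c=viewer.calibration(n);print(n,c['k1'],np.array(c['camera_matrix']).tolist(),np.round(-np.array(c['R']).T@np.array(c['t']).ravel(),3))
print(read_state())
E
```

```text
top 0.0026623227403943955 [[589.7585666568357, 0.0, 321.95949239212104], [0.0, 589.7585666568357, 234.43942072279552], [0.0, 0.0, 1.0]] [ 0.568 -0.002  1.064]
side -0.05888707331210169 [[488.2750761796328, 0.0, 319.6756146690327], [0.0, 488.2750761796328, 238.02483092626883], [0.0, 0.0, 1.0]] [0.487 0.683 0.659]
{'time': 0.1, 'qpos': array([-1.28368752,  0.6000427 , -0.0025685 ,  1.60001246,  0.00182491,
        0.94287594, -0.07980085]), 'joint_velocities': array([ 0.00084574, -0.00371995,  0.00167524, -0.00133201, -0.00111498,
       -0.00214689,  0.00069134]), 'joint_efforts': array([ 4.84767195e-03, -7.77993250e+01,  1.56996075e+00, -2.58628553e+01,
        1.26569183e-02,  5.42826150e-03,  2.84501562e-05]), 'position': array([0.25784314, 0.67718138, 0.23051806]), 'tool_rot': array([-3.14026276e+00,  1.31440263e-04,  2.77787692e+00]), 'force': array([ 0.68835153,  0.1790242 , -0.53018678]), 'ft_torque': array([0.0245934 , 0.01091121, 0.02916231]), 'grip_force': 0.0, 'grip_width': 1.0011988399791398}
```

View pics/top0.png

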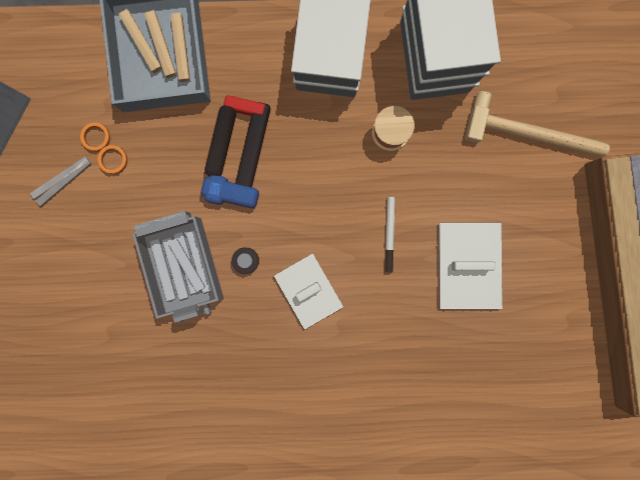

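View pics/side0.png

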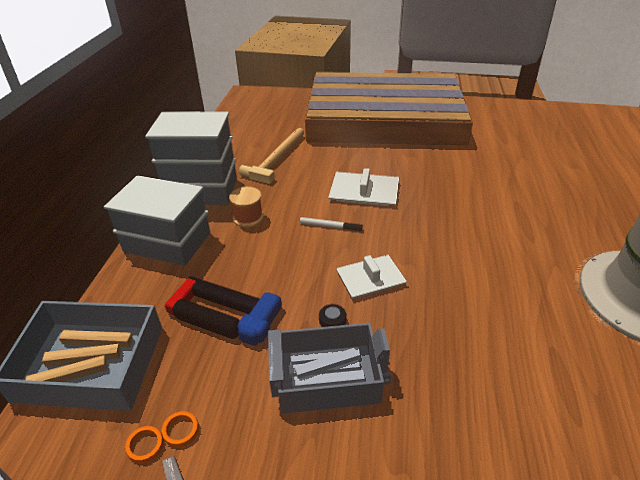

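The top view shows the tub at about (178,268), with its lip up at (162,222) and its catch down at (185,313). The large lid is at (471,266) and the small lid at (309,292). The side view agrees. Next I fit the exact poses from depth.

```bash
cat > m.py <<'E'
from h import *
def rect(P):
    (c,s,a)=cv2.minAreaRect((P*1000).astype(np.float32)); b=cv2.boxPoints((c,s,a)); 
    return np.round(c,1),np.round(s,1),round(a,2)
f=np.load('top0.npz');W=world('top',f['d']);p=f['p'].astype(int)
def reg(u0,u1,v0,v1,z0,z1,white=False):
    m=np.zeros(W.shape[:2],bool);m[v0:v1,u0:u1]=1
    m&=(W[...,2]>z0)&(W[...,2]<z1)
    if white: m&=p.min(-1)>150
    return W[m]
t=W[330:400,250:400];print('bench z',np.nanmedian(t[...,2]))
L=reg(430,512,215,320,.006,.022);print('lid',rect(L[:,:2]),np.median(L[:,2]),len(L))
R=reg(430,512,215,320,.035,.06);print('rib',rect(R[:,:2]),np.median(R[:,2]),len(R))
T=reg(125,225,205,325,.050,.061);print('rim',rect(T[:,:2]),np.median(T[:,2]))
T=reg(125,225,205,245,.066,.078);print('lip',rect(T[:,:2]),np.median(T[:,2]),len(T))
T=reg(160,225,290,330,.066,.1);print('catch',rect(T[:,:2]),np.median(T[:,2]),T[:,2].max(),len(T))
g=np.load('side0.npz');V=world('side',g['d'])
def regV(x0,x1,y0,y1,z0,z1):
    m=(V[...,0]>x0)&(V[...,0]<x1)&(V[...,1]>y0)&(V[...,1]<y1)&(V[...,2]>z0)&(V[...,2]<z1);return V[m]
for nm,a in(('lid',(.4,.62,-.4,-.16,.007,.022)),('lip',(.5,.66,.1,.4,.066,.078)),('rim',(.40,.66,.15,.38,.05,.061)),('catch',(.38,.52,.1,.4,.066,.1))):
    Q=regV(*a);print('side',nm,rect(Q[:,:2]),np.median(Q[:,2]),len(Q))
E
python3 m.py
```

```text
bench z -0.00020837570553776204
lid (array([ 550.7, -268.8]), array([113.8, 160.8]), 88.78) 0.01282281462382284 4985
rib (array([ 546.7, -269.1]), array([72.9, 15.7]), 88.39) 0.04232278962304367 407
rim (array([557.9, 246.7]), array([172.7, 111.4]), 14.57) 0.055139332735432846
lip (array([632.7, 266.4]), array([20.8, 90.7]), 14.5) 0.07143394922338187 646
catch (array([482.3, 226.8]), array([19. , 40.7]), 14.81) 0.08055181409120428 0.08695444808352508 286
side lid (array([ 543.8, -267.6]), array([117.6, 153.1]), 88.91) 0.012280727908188148 1692
side lip (array([631.2, 265.5]), array([20.2, 93. ]), 14.15) 0.07199938296802935 726
side rim (array([555.7, 246.4]), array([175.2, 114.1]), 14.36) 0.055061292535229046 1172
side catch (array([480.1, 227.1]), array([18.9, 42.3]), 14.92) 0.07996898562449709 392
```

```bash
cat > go.py <<'E'
# go.py x y z yawdeg : deltas in tool axes/units
from h import *
import sys
from scipy.spatial.transform import Rotation as Ro
s=read_state();R=Ro.from_euler('xyz',s['tool_rot']).as_matrix()
x,y,z,w=map(float,sys.argv[1:5])
d=R.T@(np.array([x,y,z])-s['position'])
yaw=np.degrees(s['tool_rot'][2]);t=-((w-yaw+180)%360-180)
print('t',s['time'],'pos',s['position'].round(4),'rot',np.degrees(s['tool_rot']).round(2),'F',s['force'].round(1))
print('scaled',(d/0.5).round(4),'turn',round(t/120,4),'dist',np.linalg.norm(d).round(3))
E
python3 go.py .5 .25 .2 178.5
```

```text
t 0.1 pos [0.2578 0.6772 0.2305] rot [-1.7992e+02  1.0000e-02  1.5916e+02] F [ 0.7  0.2 -0.5]
scaled [-0.7566 -0.6261  0.062 ] turn -0.1612 dist 0.492
```

Call:
jog_arm:
  deltas:
    - [[1, -0.757, -0.626, 0.062, -0.161], [1, -0.757, -0.626, 0.062, -0.161], [1, -0.757, -0.626, 0.062, -0.161], [1, -0.757, -0.626, 0.062, -0.161], [1, -0.757, -0.626, 0.062, -0.161]]
  newtons: 25

```text
time: 0.72
position: [0.4126, 0.4043, 0.2113]
tool_rot: [-3.141, -0.0, 3.115]
force: [0.4, 0.8, 0.6]
grip_width: 0.998
grip_force: 0.0
```

```bash
python3 go.py .5468 -.2688 .12 178.5
```

```text
t 0.725 pos [0.4126 0.4043 0.2113] rot [-179.98   -0.    178.47] F [0.4 0.8 0.6]
scaled [-0.3041 -1.3385  0.183 ] turn -0.0002 dist 0.692
```

Call:
jog_arm:
  deltas:
    - [[1, -0.25, -0.9, 0.0, 0], [1, -0.25, -0.9, 0, 0], [1, -0.25, -0.9, 0, 0], [1, -0.25, -0.9, 0, 0], [1, -0.25, -0.9, 0, 0]]

```text
time: 1.35
position: [0.4877, 0.1011, 0.2116]
tool_rot: [-3.142, 0.0, 3.115]
force: [1.6, 0.1, 1.2]
grip_width: 1.003
grip_force: 0.0
```

```bash
python3 go.py .5468 -.2688 .12 178.5
```

```text
t 1.35 pos [0.4877 0.1011 0.2116] rot [-1.8000e+02  1.0000e-02  1.7849e+02] F [1.6 0.1 1.2]
scaled [-0.1377 -0.7364  0.1833] turn -0.0001 dist 0.386
```

Call:
jog_arm:
  deltas:
    - [[1, -0.138, -0.736, 0.1, 0], [1, -0.138, -0.736, 0.1, 0], [1, -0.138, -0.736, 0.1, 0], [1, -0.138, -0.736, 0.1, 0], [1, -0.138, -0.736, 0.1, 0]]

```text
time: 1.98
position: [0.5365, -0.2047, 0.1698]
tool_rot: [3.141, -0.0, 3.115]
force: [0.9, 0.6, -1.1]
grip_width: 0.997
grip_force: 0.0
```

```bash
python3 go.py .5468 -.2688 .09 178.5
```

```text
t 1.975 pos [ 0.5365 -0.2047  0.1698] rot [179.99  -0.   178.49] F [ 0.9  0.6 -1.1]
scaled [-0.0239 -0.1276  0.1596] turn -0.0001 dist 0.103
```

Call:
jog_arm:
  deltas:
    - [[1, -0.024, -0.128, 0.16, 0], [1, -0.024, -0.128, 0.16, 0], [1, -0.024, -0.128, 0.16, 0], [1, -0.024, -0.128, 0.16, 0]]

```text
time: 2.48
position: [0.5469, -0.2661, 0.0906]
tool_rot: [3.141, -0.0, 3.116]
force: [-0.3, -0.4, -0.3]
grip_width: 1.0
grip_force: 0.0
```

```bash
python3 go.py .5468 -.2688 .012 178.5; python3 - <<'E'
from h import *
p,d=grab('top');W=world('top',d)
cv2.imwrite('pics/t1.png',cv2.resize(p[160:380,400:560,::-1],None,fx=2.7,fy=2.7))
E
```

```text
t 2.475 pos [ 0.5469 -0.2661  0.0906] rot [179.96  -0.   178.52] F [-0.3 -0.4 -0.3]
scaled [ 1.000e-04 -5.500e-03  1.572e-01] turn 0.0001 dist 0.079
```

View pics/t1.png

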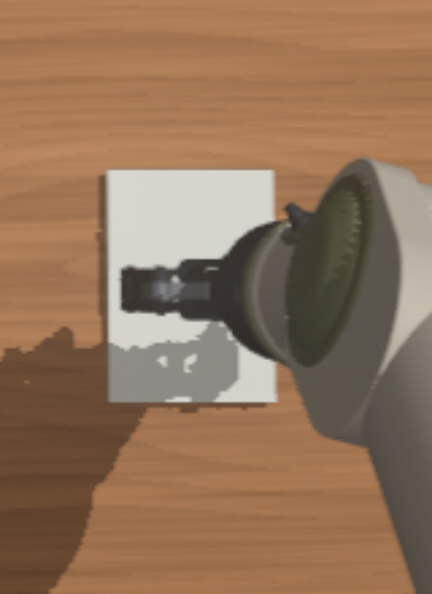

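The crop shows the open gripper straddling the rib along the lid's y, centred over the lid.

Call:
jog_arm:
  deltas:
    - [[1, 0, 0, 0.08, 0], [1, 0, 0, 0.14, 0], [1, 0, 0, 0.154, 0], [1, 0, 0, 0.16, 0], [1, 0, 0, 0.16, 0]]

```text
time: 3.15
position: [0.5475, -0.267, 0.0115]
tool_rot: [-3.141, 0.002, 3.115]
force: [0.5, 0.1, 0.3]
grip_width: 0.999
grip_force: 0.0
```

```bash
python3 go.py .5468 -.2688 .008 178.5
```

```text
t 3.15 pos [ 0.5475 -0.267   0.0115] rot [-1.7997e+02  9.0000e-02  1.7850e+02] F [0.5 0.1 0.3]
scaled [ 0.0013 -0.0035  0.007 ] turn -0.0 dist 0.004
```

Call:
jog_arm:
  deltas:
    - [[1, 0, -0.003, 0.004, 0], [-1, 0, -0.003, 0.004, 0], [-1, 0, -0.003, 0.004, 0], [-1, 0, -0.003, 0.004, 0], [-1, 0, -0.003, 0.004, 0]]
  newtons: 25

```text
time: 3.78
position: [0.5469, -0.2689, 0.0088]
tool_rot: [-3.141, 0.001, 3.115]
force: [-1.3, 0.6, 5.7]
grip_width: 0.816
grip_force: 27.9
```

Call:
jog_arm:
  deltas:
    - [[-1, 0, 0, -0.05, 0], [-1, 0, 0, -0.15, 0], [-1, 0, 0, -0.25, 0], [-1, 0, 0, -0.3, 0], [-1, 0, 0, -0.3, 0]]

```text
time: 4.4
position: [0.5475, -0.269, 0.1602]
tool_rot: [-3.14, 0.003, 3.115]
force: [0.2, 0.5, -2.1]
grip_width: 0.815
grip_force: 30.4
```

```bash
python3 go.py .535 .241 .2 194.5; python3 - <<'E'
from h import *
p,d=grab('side','s1.png')
cv2.imwrite('pics/s1c.png',cv2.resize(p[80:280,230:500,::-1],None,fx=2.9,fy=2.9))
E
```

```text
t 4.4 pos [ 0.5475 -0.269   0.1602] rot [-179.93    0.2   178.47] F [ 0.2  0.5 -2.1]
scaled [ 0.0521  1.0189 -0.0811] turn -0.1336 dist 0.512
```

View pics/s1c.png

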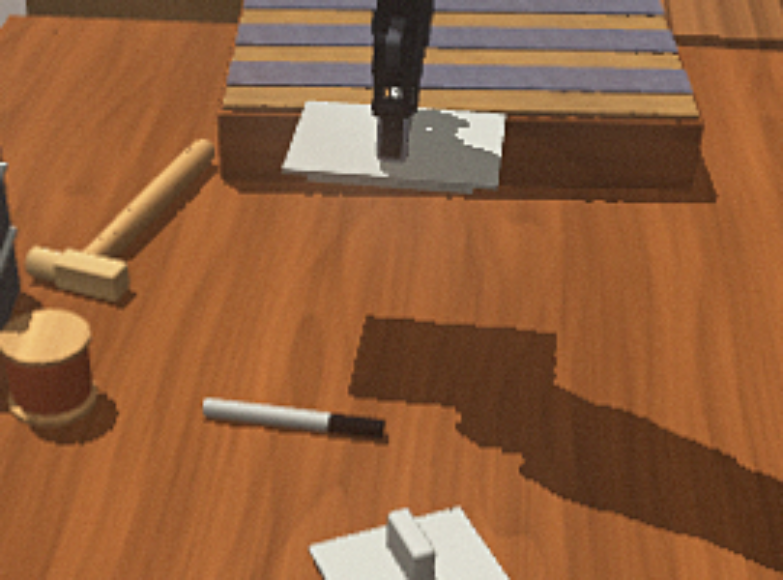

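The lid is lifted by the ends of its rib and hangs level, so it can pivot about its y axis. Next I carry it over the tub.

Call:
jog_arm:
  deltas:
    - [[-1, 0.03, 0.99, 0.0, -0.133], [-1, 0.03, 0.99, 0.0, -0.133], [-1, 0.03, 0.99, 0.0, -0.133], [-1, 0.03, 0.99, 0.0, -0.133], [-1, 0.03, 0.99, 0.0, -0.133]]
  newtons: 25

```text
time: 5.08
position: [0.5445, 0.0457, 0.1565]
tool_rot: [3.141, -0.003, -2.89]
force: [1.0, 0.0, -0.9]
grip_width: 0.814
grip_force: 30.3
```

```bash
python3 go.py .5425 .243 .15 194.5
```

```text
t 5.075 pos [0.5445 0.0457 0.1565] rot [ 1.7998e+02 -1.5000e-01 -1.6557e+02] F [ 1.   0.  -0.9]
scaled [-0.0944  0.3831  0.013 ] turn -0.0006 dist 0.197
```

Call:
jog_arm:
  deltas:
    - [[-1, -0.028, 0.12, 0, 0], [-1, -0.056, 0.23, 0, 0], [-1, -0.084, 0.34, 0, 0], [-1, -0.094, 0.383, 0.01, 0], [-1, -0.094, 0.383, 0.01, 0]]

```text
time: 5.7
position: [0.542, 0.2424, 0.1513]
tool_rot: [-3.141, -0.003, -2.886]
force: [0.1, -0.2, -0.7]
grip_width: 0.813
grip_force: 30.3
```

```bash
cat > look.py <<'E'
# lid plate plane and outline in tub frame, from top camera
from h import *
import sys
p,d=grab('top',sys.argv[1]+'.png');W=world('top',d)
th=np.radians(14.5);c,s=np.cos(th),np.sin(th)
X=W-np.array([.558,.247,0]);T=np.stack([X[...,0]*c+X[...,1]*s,-X[...,0]*s+X[...,1]*c,X[...,2]],-1)
m=(p.min(-1)>135)&((p.max(-1).astype(int)-p.min(-1))<30)&(abs(T[...,0])<.12)&(abs(T[...,1])<.075)&(T[...,2]>.052)
Q=T[m]
A=np.c_[Q[:,:2],np.ones(len(Q))]
w=np.ones(len(Q),bool)
for _ in range(15):
    k=np.linalg.lstsq(A[w],Q[w,2],rcond=None)[0];r=Q[:,2]-A@k;w=abs(r-np.median(r[w]))<max(.004,1.5*r[w].std()) if _<8 else abs(r)<.004
I=Q[w];print('n',w.sum(),'tilt about y deg',np.degrees(np.arctan(k[0])).round(2),'about x',np.degrees(np.arctan(k[1])).round(2),'z0 top',k[2].round(4))
print('x',np.percentile(I[:,0],[0.5,99.5]).round(4),'y',np.percentile(I[:,1],[.5,99.5]).round(4))
print(cv2.minAreaRect((I[:,:2]*1000).astype(np.float32)))
st=read_state();X=st['position']-np.array([.558,.247,0]);print('TCP tub',np.round([X[0]*c+X[1]*s,-X[0]*s+X[1]*c,X[2]],4))
E
python3 look.py l1; python3 go.py .5425 .243 .09 194.5
```

```text
n 8372 tilt about y deg -55.97 about x 2.26 z0 top 0.5326
x [-0.1197  0.0175] y [-0.0677  0.0048]
((-49.415130615234375, -33.04351806640625), (158.27427673339844, 49.39070129394531), 17.725181579589844)
TCP tub [-0.0167 -0.0025  0.1516]
t 5.75 pos [0.5425 0.2404 0.1516] rot [-1.7993e+02 -1.6000e-01 -1.6552e+02] F [-0.3 -0.6 -1.4]
scaled [-0.0017  0.0052  0.1233] turn -0.0002 dist 0.062
```

View pics/l1.png

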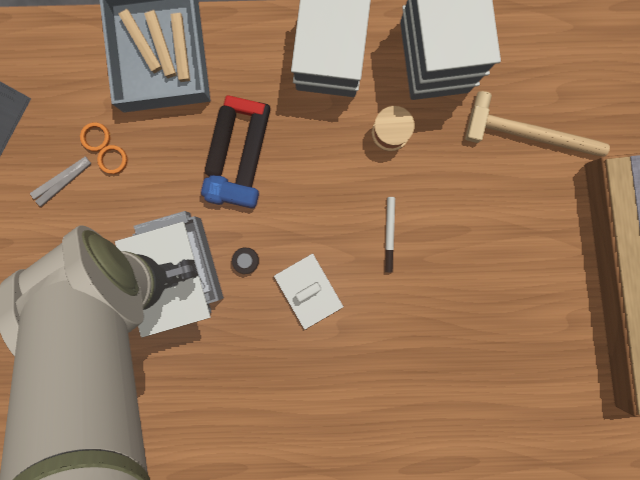

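The lid is held over the tub, roughly in line, with its catch end over the catch. Lowering to just above it.

Call:
jog_arm:
  deltas:
    - [[-1, 0, 0.004, 0.05, 0], [-1, 0, 0.004, 0.09, 0], [-1, 0, 0.004, 0.11, 0], [-1, 0, 0.004, 0.118, 0], [-1, 0, 0.004, 0.118, 0]]

```text
time: 6.38
position: [0.5431, 0.2424, 0.0944]
tool_rot: [-3.141, 0.0, -2.89]
force: [-0.3, 0.5, -0.2]
grip_width: 0.819
grip_force: 30.3
```

```bash
sed -i "s/T\[...,2\]>.052)/T[...,2]>.052)\&(T[...,2]<.13)/" look.py; sed -i "s/^p,d=.*/cam=sys.argv[2];p,d=grab(cam,sys.argv[1]+'.png');W=world(cam,d)/" look.py; python3 look.py l2 top; python3 look.py s2 side; python3 go.py .5425 .243 .09 194.5
```

```text
n 2956 tilt about y deg -0.01 about x -0.09 z0 top 0.098
x [-0.092   0.0607] y [-0.055   0.0469]
((-15.627548217773438, -1.23468017578125), (109.1597671508789, 153.68011474609375), 89.97689056396484)
TCP tub [-0.0154 -0.0004  0.0947]
n 4035 tilt about y deg -0.06 about x -0.24 z0 top 0.0993
x [-0.0932  0.0593] y [-0.0537  0.0547]
((-17.132038116455078, 0.5945320129394531), (111.45249938964844, 153.87252807617188), 89.7528305053711)
TCP tub [-0.0153 -0.0002  0.0948]
t 6.475 pos [0.5432 0.2429 0.0948] rot [ 1.7999e+02  5.0000e-02 -1.6558e+02] F [-0.2 -0.5 -1.6]
scaled [0.0013 0.0005 0.0096] turn -0.0007 dist 0.005
```

View pics/s2.png

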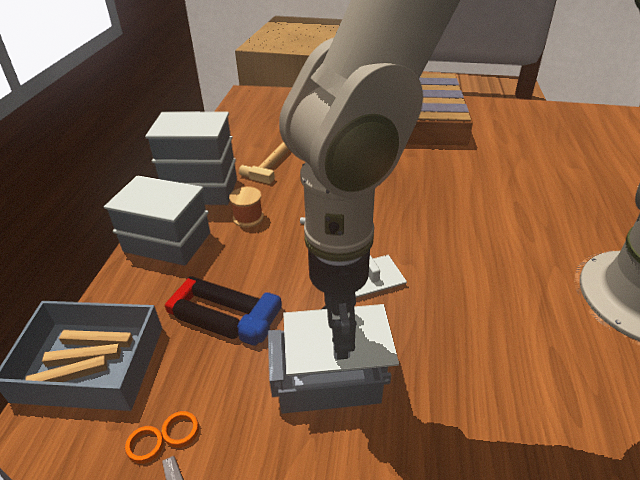

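The lid is level, centred in y, and its lip end stops just short of the lip. Lowering onto the catch so it pivots.

Call:
jog_arm:
  deltas:
    - [[-1, 0, 0, 0.01, 0], [-1, 0, 0, 0.017, 0], [-1, 0, 0, 0.022, 0], [-1, 0, 0, 0.027, 0], [-1, 0, 0, 0.03, 0]]
  newtons: 20

```text
time: 7.1
position: [0.5436, 0.2433, 0.0795]
tool_rot: [3.141, 0.002, -2.89]
force: [2.7, 1.2, 5.3]
grip_width: 0.812
grip_force: 31.1
```

```bash
python3 look.py s3 side; python3 go.py .5425 .243 .071 194.5
```

```text
n 4019 tilt about y deg -4.61 about x -0.28 z0 top 0.0828
x [-0.0939  0.0827] y [-0.053   0.0552]
((-5.182952880859375, 1.6125259399414062), (111.31754302978516, 179.40960693359375), 89.76306915283203)
TCP tub [-0.0151  0.      0.0793]
t 7.15 pos [0.5434 0.2433 0.0793] rot [ 1.7999e+02  7.0000e-02 -1.6557e+02] F [ 2.6 -0.1  4.4]
scaled [ 0.0019 -0.0001  0.0167] turn -0.0006 dist 0.008
```

Call:
jog_arm:
  deltas:
    - [[-1, 0, 0, 0.005, 0], [-1, 0, 0, 0.009, 0], [-1, 0, 0, 0.013, 0], [-1, 0, 0, 0.016, 0], [-1, 0, 0, 0.018, 0]]

```text
time: 7.78
position: [0.5432, 0.2432, 0.0709]
tool_rot: [3.141, 0.001, -2.89]
force: [0.6, -0.9, 20.9]
grip_width: 0.815
grip_force: 33.3
```

```bash
python3 look.py s4 side; python3 go.py .5425 .243 .068 194.5
```

```text
n 3872 tilt about y deg -11.83 about x -0.29 z0 top 0.072
x [-0.0956  0.0541] y [-0.0535  0.0554]
((-12.065269470214844, 0.7685546875), (112.50347900390625, 168.6248321533203), 89.82856750488281)
TCP tub [-0.0153  0.      0.071 ]
t 7.825 pos [0.5432 0.2432 0.071 ] rot [ 1.7999e+02  6.0000e-02 -1.6556e+02] F [ 0.3 -0.8 13.8]
scaled [ 0.0014 -0.0001  0.006 ] turn -0.0005 dist 0.003
```

The tilt is 11.8° and the lip-end edge is on the rim. I ease up slightly and slide it under the lip.

Call:
jog_arm:
  deltas:
    - [[-1, 0, 0, -0.003, 0], [-1, -0.012, 0, -0.003, 0], [-1, -0.024, 0, -0.003, 0], [-1, -0.034, 0, -0.003, 0], [-1, -0.04, 0, -0.003, 0]]

```text
time: 8.45
position: [0.5624, 0.248, 0.0714]
tool_rot: [-3.141, -0.0, -2.89]
force: [0.8, -0.0, -1.1]
grip_width: 0.811
grip_force: 30.9
```

```bash
python3 look.py s5 side; python3 go.py .5425 .243 .068 194.5
```

```text
n 3398 tilt about y deg -11.6 about x -0.25 z0 top 0.0765
x [-0.0758  0.0692] y [-0.0536  0.055 ]
((-1.6496200561523438, 0.5458106994628906), (111.01868438720703, 149.98663330078125), 89.92680358886719)
TCP tub [ 0.0048 -0.0002  0.0715]
t 8.5 pos [0.5627 0.2481 0.0715] rot [-180.     -0.   -165.58] F [ 1.4 -0.4 -0.5]
scaled [0.0417 0.0003 0.007 ] turn -0.0006 dist 0.021
```

Call:
jog_arm:
  deltas:
    - [[-1, -0.005, 0, 0.001, 0], [-1, -0.01, 0, 0.002, 0], [-1, -0.014, 0, 0.002, 0], [-1, -0.017, 0, 0.002, 0]]

```text
time: 9.0
position: [0.5672, 0.2491, 0.0706]
tool_rot: [-3.14, -0.006, -2.889]
force: [-12.2, -3.5, 8.3]
grip_width: 0.814
grip_force: 32.2
```

```bash
python3 look.py s6 side; python3 go.py .5425 .243 .068 194.5
```

```text
n 3251 tilt about y deg -11.27 about x -0.34 z0 top 0.0768
x [-0.0709  0.0748] y [-0.0536  0.0548]
((3.9500808715820312, 1.0262527465820312), (150.54847717285156, 111.42095947265625), 0.11251683533191681)
TCP tub [ 0.0094 -0.0002  0.0706]
t 9.05 pos [0.5671 0.2491 0.0706] rot [-179.93   -0.36 -165.51] F [-10.9  -3.5   8.5]
scaled [0.0507 0.0005 0.0056] turn -0.0001 dist 0.026
```

View pics/s6.png

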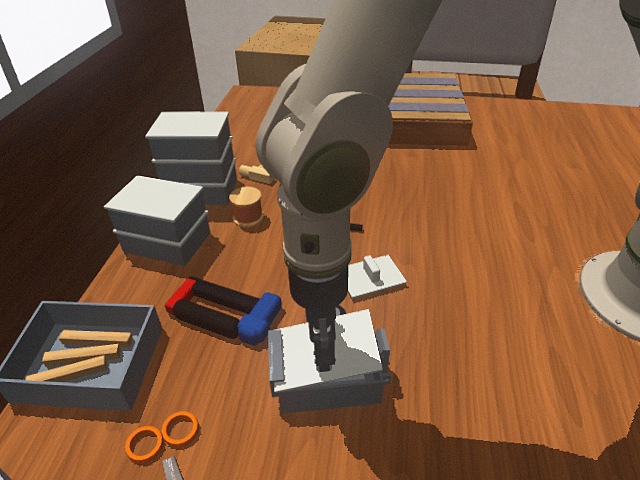

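The edge is home: 12 N against the slot's end wall, TCP where predicted. I lower the catch end onto the ramp, then release.

Call:
jog_arm:
  deltas:
    - [[-1, 0.001, 0, 0.005, 0], [-1, 0.003, 0, 0.01, 0], [-1, 0.005, 0, 0.014, 0], [-1, 0.005, 0, 0.016, 0]]

```text
time: 9.55
position: [0.5654, 0.2485, 0.0632]
tool_rot: [-3.14, -0.005, -2.889]
force: [-12.6, -3.4, 16.2]
grip_width: 0.815
grip_force: 33.6
```

```bash
python3 look.py s7 side; python3 go.py .5425 .243 .068 194.5
```

```text
n 3239 tilt about y deg -5.82 about x -0.31 z0 top 0.0691
x [-0.0732  0.0747] y [-0.0538  0.055 ]
((-4.04180908203125, 0.5484733581542969), (167.6209716796875, 111.60993957519531), 0.6186901926994324)
TCP tub [ 0.0075 -0.0003  0.0631]
t 9.6 pos [0.5654 0.2486 0.0631] rot [-179.93   -0.27 -165.53] F [-10.7  -2.8  11.5]
scaled [ 0.0471  0.0006 -0.0095] turn -0.0002 dist 0.024
```

Tilt is 5.8°, still held home. Release, rise, then move to press near the catch with shut fingers.

Call:
jog_arm:
  deltas:
    - [[1, 0, 0, 0, 0], [1, 0, 0, 0, 0], [1, 0, 0, -0.03, 0], [1, 0, 0, -0.09, 0], [1, 0, 0, -0.13, 0]]

```text
time: 10.22
position: [0.5687, 0.2498, 0.1299]
tool_rot: [3.141, 0.002, -2.89]
force: [0.5, -0.0, -1.5]
grip_width: 1.003
grip_force: 0.0
```

```bash
python3 look.py s8 side; python3 - <<'E'
import numpy as np
t=np.radians(14.5);print(np.array([.558,.247])-.054*np.array([np.cos(t),np.sin(t)]))
E
python3 go.py .5057 .2335 .105 194.5
```

```text
n 3600 tilt about y deg -6.06 about x -0.36 z0 top 0.0696
x [-0.0731  0.0747] y [-0.0535  0.0551]
((-2.7895736694335938, 0.23682785034179688), (164.80616760253906, 111.13972473144531), 0.6231921315193176)
TCP tub [0.012  0.0002 0.1321]
[0.50572003 0.23347948]
t 10.275 pos [0.5696 0.2502 0.1321] rot [ 179.94    0.27 -165.58] F [ 0.8 -0.2  1.7]
scaled [ 0.1323 -0.0005  0.0536] turn -0.0007 dist 0.071
```

Call:
jog_arm:
  deltas:
    - [[-1, 0.1, 0, 0, 0], [-1, 0.132, 0, 0, 0], [-1, 0.132, 0, 0, 0], [-1, 0.132, 0, 0.03, 0], [-1, 0.132, 0, 0.054, 0]]

```text
time: 10.9
position: [0.505, 0.2333, 0.0994]
tool_rot: [3.142, 0.0, -2.89]
force: [0.8, -0.4, 0.4]
grip_width: 0.002
grip_force: 0.0
```

```bash
python3 go.py .5057 .2335 .078 194.5; python3 -c "
from h import *;print(read_state()['grip_width'])"
```

```text
t 10.9 pos [0.505  0.2333 0.0994] rot [ 1.8000e+02  1.0000e-02 -1.6558e+02] F [ 0.8 -0.4  0.4]
scaled [-0.0015  0.0001  0.0428] turn -0.0007 dist 0.021
0.0023878832119916997
```

Call:
jog_arm:
  deltas:
    - [[-1, 0, 0, 0.035, 0], [-1, 0, 0, 0.046, 0], [-1, 0, 0, 0.052, 0], [-1, 0, 0, 0.058, 0], [-1, 0, 0, 0.062, 0]]

```text
time: 11.52
position: [0.5035, 0.2326, 0.0703]
tool_rot: [-3.141, -0.001, -2.89]
force: [-5.1, -1.5, 13.7]
grip_width: 0.001
grip_force: 6.2
```

Call:
jog_arm:
  deltas:
    - [[-1, 0, 0, 0.005, 0], [-1, 0, 0, 0.01, 0], [-1, 0, 0, 0.014, 0], [-1, 0, 0, 0.016, 0]]

```text
time: 12.02
position: [0.5042, 0.2331, 0.0615]
tool_rot: [3.142, 0.0, -2.89]
force: [0.2, -0.5, 0.6]
grip_width: 0.004
grip_force: 0.0
```

```bash
python3 look.py s9 side
```

```text
n 4038 tilt about y deg -0.1 about x -0.28 z0 top 0.0613
x [-0.0542  0.0735] y [-0.0536  0.0554]
((10.0406494140625, 0.2772178649902344), (111.81433868408203, 137.68565368652344), 89.83527374267578)
TCP tub [-0.0556  0.      0.0615]
```

It clicked flat. One short firm press to be sure, then lift away and check.

Call:
jog_arm:
  deltas:
    - [[-1, 0, 0, 0.003, 0], [-1, 0, 0, 0.004, 0], [-1, 0, 0, 0.004, 0]]

```text
time: 12.45
position: [0.5042, 0.2331, 0.0611]
tool_rot: [3.142, 0.001, -2.89]
force: [-3.6, -2.1, 17.9]
grip_width: -0.001
grip_force: 9.1
```

Call:
jog_arm:
  deltas:
    - [[-1, 0, 0, -0.06, 0], [-1, 0, 0, -0.15, 0], [-1, 0, 0, -0.25, 0], [-1, 0, 0, -0.35, 0], [-1, 0, 0, -0.35, 0]]

```text
time: 13.08
position: [0.5058, 0.2339, 0.2386]
tool_rot: [3.14, 0.007, -2.89]
force: [0.0, -1.4, -0.1]
grip_width: -0.002
grip_force: 0.0
```

```bash
python3 look.py s10 side; python3 - <<'E'
from h import *
d=viewer.read_camera('side')[1];V=world('side',d)
m=(V[...,0]>.38)&(V[...,0]<.52)&(V[...,1]>.1)&(V[...,1]<.4)&(V[...,2]>.067)&(V[...,2]<.1)
print(cv2.minAreaRect((V[m][:,:2]*1000).astype(np.float32)))
p=cv2.imread('pics/s10.png');cv2.imwrite('pics/s10c.png',cv2.resize(p[280:430,240:430],None,fx=4,fy=4))
E
```

```text
n 4905 tilt about y deg -0.07 about x -0.35 z0 top 0.0613
x [-0.0734  0.072 ] y [-0.0533  0.0552]
((1.9876861572265625, 0.5067977905273438), (111.1789779663086, 153.79306030273438), 89.83294677734375)
TCP tub [-5.490e-02  1.000e-04  2.365e-01]
((479.8390197753906, 226.3739013671875), (18.763761520385742, 41.954708099365234), 13.560473442077637)
```

View pics/s10c.png

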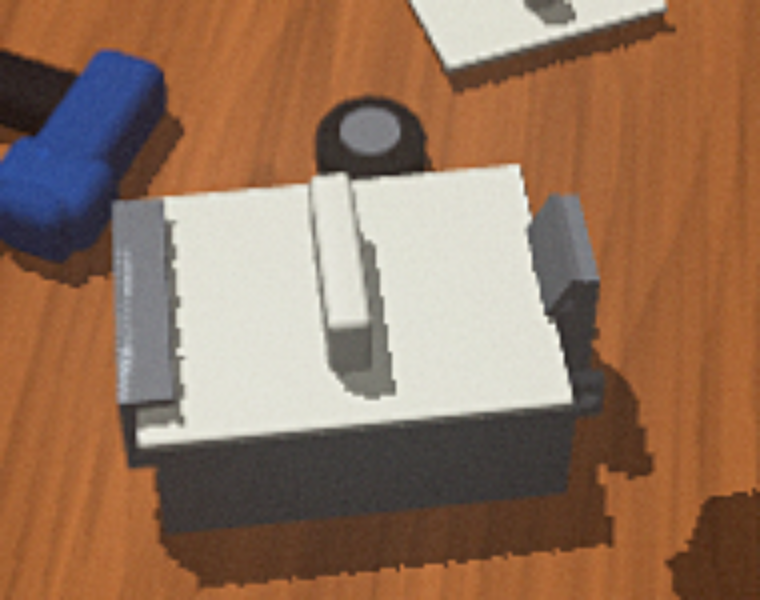

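The lid lies flat, with one edge under the lip on the left and the other under the catch on the right. The lid is 2 mm off centre, its top is at 61 mm, and the catch is back at its rest position (479.8, 226.4) mm. Handing in.

```bash
python3 -c "
from station import order;print(order.hand_in())"
```

```text
the job is handed in; nothing more can be done
None
```

The large lid is snapped shut on the tub: one edge is under the lip, the other is under the sprung-back catch, it sits level about 2 mm off centre, and the job is handed in (no verdict was returned).

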